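# Load the new terrarium on the grow-light carousel and index it under the lamp

## Robot

A 6-joint arm with a two-finger parallel gripper is mounted at the origin on the work surface. World frame = base frame: x ahead of the robot, y to its left, z up, the work surface at z = 0. Lengths are in m, angles in rad, forces in N, time in s.
With the tool pointing down it reaches from about 0.425 to 0.95 m from the base axis. Payload 3.5 kg.
Tool frame: the origin (TCP) lies midway between the tips of the shut fingers; the grasp point (between the pads) lies ctrl.grasp_offset behind it (ctrl.grasp_offset is the distance from the TCP to the grasp point, in m); x points along the fingers, y is the direction in which the jaws open and shut, and the axes are right-handed (so a half turn about x gives the same grasp; the last joint's range is limited). The gripper opens to 85 mm and grips with 20 to 120 N. Pads are 22 mm wide; open, the fingers measure 114 mm over their backs; the gripper's body (76 mm by 85 mm) begins 54 mm behind the grasp point. The pads swing forward as they close: fully open they stand 13 mm farther back than shut.
Start: joints at [1.08, 0.286, 1.577, -0, 1.279, -0.15], TCP at [0.226, 0.636, 0.231] pointing down, gripper open.
Joint ranges: [-2.77, 2.77], [-0.9, 2.22], [0.21, 2.48], [-1.53, 4.67], [0.24, 2.81], [-2.84, 2.84]. Speed limits (rad/s): [2.79, 2.79, 3.14, 3.14, 3.14, 3.14].

## Interface

Orientations are given as a unit quaternion [x, y, z, w].
In Python, from plant import readout, read_camera, sign_off, ctrl gives the robot as it stands.
- The arm moves only by the tool drive_tool, never from a script. Its argument "steps" is a list of rows, each a list of 5 numbers: the shift along the tool's x, y, z in cm, then the turn about the tool's x in degrees, then the opening, from 0 (shut) to 1 (fully open). A call has 1 to 10 rows; each row shifts and turns the commanded pose from where the row before left it, along the tool's axes as they then stand; what a row does not reach is not made up. A row lasts 1/10 s, in which the tool goes at most 50 mm and 8.59 degrees, less where a joint would pass 70% of its speed; a pose out of reach is approached as far as the arm can. A call is refused whole if a number of a shift passes 5 or a number of a turn 8.59, either way. A call with a gripper value outside its range is refused whole. The fingers move at their own pace and stop on an object; "force" is the grip in N (left out, the last holds). Time passes only in rows, so rows that do not move let the fingers close. It gives the time, the measured TCP pose, the force and the opening at its end, in the units of the state.
- readout.get_state(): the state, without advancing time (a new reading comes with each control period).
- read_camera(name): name is "scene" or "top" or "wrist"; returns a dict with "frame" (384x512x3 uint8, red, green, blue), "vertical_fov" (degrees; the focal length in pixels is half the picture's height over the tangent of half this angle, whatever the lens; pixels are square), "cx", "cy" (the principal point, pixels), "k1" (the pictures are not rectified: a ray, as slopes to the right and down, at radius r is drawn at 1 + k1 r^2 times it, then the intrinsics apply), "eye" and "orientation" of the camera in the world. Camera axes: x right, y up, looking along -z (the intrinsics and any distortion apply to the point x, -y, -z); pixel columns grow to the right and rows downward; lengths in m; the calibration is good to about 2 mm. A picture is of the moment at which its call begins. There is no depth.
- sign_off(): hands the job in, once; it reports no verdict.
The state is a dict: "time": time; "qpos": joint angles; "dq": joint speeds; "joint_efforts": joint torques, N m; "eef_pos": TCP position; "tcp_rot": TCP orientation; "contact_force": force on the tool from outside, world axes, zero at the start; "wrist_torque": the same for the moment, N m; "opening": opening from 0.0 (shut) to 1.0 (fully open).
Only numpy, scipy, OpenCV 4.12 (cv2) and the standard library are available. Lean on these libraries where they do the work, as an engineer would, in place of code of your own. Each camera call takes 0.05 s, during which the arm holds its last target. There are 200 camera calls.

## Task

Stand the newly planted corked jar, which is on the table, on the cork disc of the carousel's empty bay (the one with the red tick), then turn the carousel until that red tick lines up with the red pointer under the grow lamp. The empty bay is under the lamp to begin with, so push the carousel round to bring it out first. Turn it gently, keep the jar upright and set it down rather than drop it, do not bump the lamp, and leave everything else standing where it is.

Things in the scene. Friction and masses are not known exactly. Their poses are not given: they have to be found in the camera images.
- stand: Fixed aluminium base of the carousel, a disc 330 mm across and 18 mm high. Origin on the table under the turntable's axis; its +x axis points from the axis to the pointer and the lamp's two posts; z up.
- lamp: Fixed grow lamp, same origin and axes as the stand. Three white LED bars along y (22 mm wide, 270 mm long) at x = 62, 105, 148 mm, undersides 199 mm above the table; struts over them, tops 220 mm up; two posts at x = 210, y = -130 and +130 mm, 213 mm tall. It covers the turntable from x = 50 mm outwards; the rest is open from above.
- pointer (a point): Tip of the fixed red pointer, a bar 5 mm wide on the stand at x = 158 mm, y = 0 from the axis, 24 mm above the table, just outside the turntable's edge.
- carousel (a joint): Angle of the turntable (rad), unlimited, 0 at the start of every episode, growing anticlockwise seen from above. Turns freely: about 0.15 N m of friction (1.3 N at a partition), coasts a few degrees after a fast push, stays where left. It is turned by pushing the upper part of a partition sideways with closed fingers, near its outer end.
- hub (a point): On the turntable's axis at deck height (38 mm up); its +x turns with it and points to the empty bay. Plywood disc 300 mm across, hub 48 mm across and 93 mm up. Five bays 72 degrees apart with cork discs 80 mm across; between them green radial partitions at 36, 108, 180, 252, 324 degrees from +x: 6 mm thick, from 22 to 142 mm from the axis, tops 88 mm up.
- empty_bay (a point): Centre of the empty bay's cork disc, on the deck, 100 mm from the axis. It starts under the lamp, within 55 degrees of the pointer.
- empty_tick (a point): Middle of the red tick of the empty bay at the deck's rim, 143.5 mm from the axis (the other bays' ticks are white).
- jar: The newly planted jar, the only corked jar standing on the table: straight glass cylinder 54 mm across and 75 mm high, layered planting, cork lid 47 mm across up to 89 mm. Origin at the centre of its underside, z up. 0.18 to 0.29 kg. Starts in any of four places right of the carousel, amid the wash bottle, moss dish and lava cup.
- fern_jar: Bystander on the turntable: corked jar like the new one (54 mm across, 89 mm high) with a fern; stands loose in one of bays 1 to 4. Origin under its centre.
- lava_jar: Bystander on the turntable: corked jar like the new one (54 mm across, 89 mm high) with dark lava stones; loose in one of bays 1 to 4. Origin under its centre.
- drop_bottle: Bystander on the turntable: amber dropper bottle with black cap, 48 mm across, 78 mm high; loose in one of bays 1 to 4. Origin under its centre.
- moss_pot: Bystander on the turntable: terracotta pot with moss, 60 mm across, 70 mm high; loose in one of bays 1 to 4. Origin under its centre.
- wash_bottle: Bystander on the table: squeeze wash bottle, 66 mm across, 140 mm to the cap, thin bent spout up to 192 mm that reaches 32 mm out along its +x. Origin under its centre.
- moss_dish: Bystander on the table: white dish of moss, 84 mm across, 30 mm high. Origin under its centre.
- lava_cup: Bystander on the table: clear cup full of dark lava pebbles, 68 mm across at the rim, 70 mm high, heaped to 80 mm. Origin under its centre.
- stone_tub: Bystander on the table: clear tub of ochre stones, 170 x 130 x 55 mm (x, y, z). Origin under its centre.
- bay1 (a point): Centre of bay 1 on the deck, 100 mm from the axis, 72 degrees anticlockwise of the empty bay; occupied.
- bay2 (a point): Centre of bay 2 on the deck, 100 mm from the axis, 144 degrees anticlockwise of the empty bay; occupied.
- bay3 (a point): Centre of bay 3 on the deck, 100 mm from the axis, 216 degrees anticlockwise of the empty bay; occupied.
- bay4 (a point): Centre of bay 4 on the deck, 100 mm from the axis, 288 degrees anticlockwise of the empty bay; occupied.

How it is judged:
On the way, in this order (a step that is already met when the one before it is completed fails the run):
1. the empty bay has been turned out from under the lamp (x of empty_bay in the frame of stand below 0.03 m), for 0.1 s.
2. the new jar stands upright on the cork disc of the empty bay, let go (horizontal distance between jar and empty_bay below 0.014 m and height (world z) of jar between 0.032 and 0.044 m and angle between jar's own z axis and vertical below 0.1 rad and contact force between jar and the fingers below 0.05 N), for 0.2 s.
At the end, for the whole second after the job is handed in: New jar upright (0.1 rad), at rest, within 14 mm of the centre of the empty bay's cork disc; that bay's red tick within 9 mm sideways of the pointer's centre line; carousel still; the four other things on it upright (0.15 rad), each within 30 mm of a bay's centre; robot touching nothing (horizontal distance between jar and empty_bay below 0.014 m and height (world z) of jar between 0.032 and 0.044 m and angle between jar's own z axis and vertical below 0.1 rad and x of empty_tick in the frame of stand above 0.1 m and y of empty_tick in the frame of stand between -0.009 and 0.009 m and velocity of joint carousel between -0.02 and 0.02 rad/s and linear speed of jar below 0.01 m/s and (horizontal distance between fern_jar and bay1 below 0.03 m or horizontal distance between fern_jar and bay2 below 0.03 m or horizontal distance between fern_jar and bay3 below 0.03 m or horizontal distance between fern_jar and bay4 below 0.03 m) and (horizontal distance between lava_jar and bay1 below 0.03 m or horizontal distance between lava_jar and bay2 below 0.03 m or horizontal distance between lava_jar and bay3 below 0.03 m or horizontal distance between lava_jar and bay4 below 0.03 m) and (horizontal distance between drop_bottle and bay1 below 0.03 m or horizontal distance between drop_bottle and bay2 below 0.03 m or horizontal distance between drop_bottle and bay3 below 0.03 m or horizontal distance between drop_bottle and bay4 below 0.03 m) and (horizontal distance between moss_pot and bay1 below 0.03 m or horizontal distance between moss_pot and bay2 below 0.03 m or horizontal distance between moss_pot and bay3 below 0.03 m or horizontal distance between moss_pot and bay4 below 0.03 m) and angle between each of fern_jar, lava_jar, drop_bottle, moss_pot's own z axis and vertical below 0.15 rad).
It fails at once if the carousel is spun faster than 2.5 rad/s (velocity of joint carousel above 2.5 rad/s or velocity of joint carousel below -2.5 rad/s).
It fails at once if the new jar is tilted by more than 0.5 rad (angle between jar's own z axis and vertical above 0.5 rad).
It fails at once if the new jar is dropped: clear of the fingers while more than about 12 mm above the deck (height (world z) of jar above 0.05 m and contact force between jar and the fingers below 0.01 N).
It fails at once if the lamp is bumped (more than 4 N) (contact force between lamp and the arm above 4 N or contact force between lamp and the fingers above 4 N or contact force between lamp and jar above 4 N).
It fails at once if anything else on the table or turntable is tipped by more than 0.4 rad, or a thing on the table is shifted by more than 25 mm (distance of any of wash_bottle, moss_dish, lava_cup, stone_tub from where it was at the start of the episode above 0.025 m or angle between any of fern_jar, lava_jar, drop_bottle, moss_pot, wash_bottle, moss_dish, lava_cup, stone_tub's own z axis and vertical above 0.4 rad).
It also fails if it takes over 72 s, if anything falls off the work surface, if the arm or the gripper's body presses on something with over 40 N, if the wrist force passes 120 N, or if a joint passes its speed limit or range.

## Working session

There is one attempt and no reset: what is moved stays moved. The work goes in short steps, Python scripts to look and compute and a tool call to move; the robot and the scene stay as the last step left them, time stands still between calls to the robot, and variables do not carry over. Pictures are saved under pics/ and viewed, about 8 in all and at most 12, crops included, and the job is handed in when it is done.

Besides the shell and the picture viewer there is one more tool, called after "Call:" as a command line: name --pt "numbers of a row" for each row, then --argument value for the rest. drive_tool: Moves the arm, as the interface text tells. Its arguments: {"type":"object","properties":{"steps":{"type":"array","items":{"type":"array","items":{"type":"number"}}},"force":{"type":"number"}},"required":["steps"]}

```bash
mkdir -p pics; ls; cat > h.py <<'E'
import numpy as np, cv2
from scipy.spatial.transform import Rotation as R
from plant import readout, read_camera, sign_off, ctrl
def f(c): return c["frame"].shape[0]/2/np.tan(np.radians(c["vertical_fov"])/2)
def ray(c,u,v):
    F=f(c); d=np.array([(u-c["cx"])/F,(v-c["cy"])/F]); p=d.copy()
    for _ in range(30): p=d/(1+c["k1"]*(p@p))
    return R.from_quat(c["orientation"]).apply([p[0],-p[1],-1])
def onz(c,u,v,z):
    r=ray(c,u,v); e=np.array(c["eye"]); return e+r*(z-e[2])/r[2]
def proj(c,P):
    q=R.from_quat(c["orientation"]).inv().apply(np.array(P)-c["eye"]); p=np.array([q[0],-q[1]])/-q[2]
    return p*(1+c["k1"]*(p@p))*f(c)+[c["cx"],c["cy"]]
def shot(n,fn):
    c=read_camera(n); cv2.imwrite("pics/"+fn,c["frame"][:,:,::-1]); return c
E
python3 - <<'E'
from h import *
import pickle
a=shot("top","top0.png");b=shot("scene","scene0.png")
pickle.dump((a,b),open("c0.pkl","wb"))
for c in(a,b): print({k:v for k,v in c.items() if k!="frame"})
print(readout.get_state(),ctrl.grasp_offset)
cv2.imwrite("pics/both0.png",cv2.resize(np.vstack([a["frame"],b["frame"]])[:,:,::-1],None,fx=.78,fy=.78))
E
```

```text
pics
{'vertical_fov': 51.76960733851529, 'cx': 255.21580172994476, 'cy': 191.0707834004426, 'k1': -0.03919976346547883, 'eye': array([ 0.43701584, -0.00970214,  1.09514386]), 'orientation': array([-0.04269255,  0.05336857,  0.71158257, -0.69927061])}
{'vertical_fov': 52.33637075061125, 'cx': 255.38840270916333, 'cy': 188.6519971773314, 'k1': 0.0358189052208069, 'eye': array([0.28786193, 0.54716974, 0.73859685]), 'orientation': array([-0.08794087,  0.35659917,  0.89748978, -0.24416293])}
{'time': 0.1, 'qpos': array([ 1.07998520e+00,  2.87123286e-01,  1.57808631e+00, -3.29700326e-05,
        1.27861210e+00, -1.50020779e-01]), 'dq': array([-0.0001398 ,  0.00139186, -0.00608286,  0.00078656,  0.0008217 ,
        0.0013932 ]), 'joint_efforts': array([ 9.13472686e-04, -4.07294548e+01, -2.93698651e+01, -2.15153195e-04,
        3.43584667e-03, -1.69944485e-05]), 'eef_pos': array([0.22530317, 0.63562936, 0.23002453]), 'tcp_rot': array([ 0.11915049,  0.69710411, -0.12065348,  0.69662886]), 'contact_force': array([ 0.37308589, -0.1186052 , -0.14055185]), 'wrist_torque': array([-0.05868022,  0.06673222, -0.03429111]), 'opening': 0.9982238502292773} 0.0187
```

View pics/top0.png

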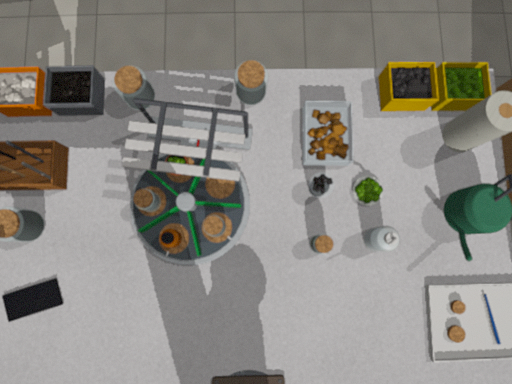

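View pics/scene0.png

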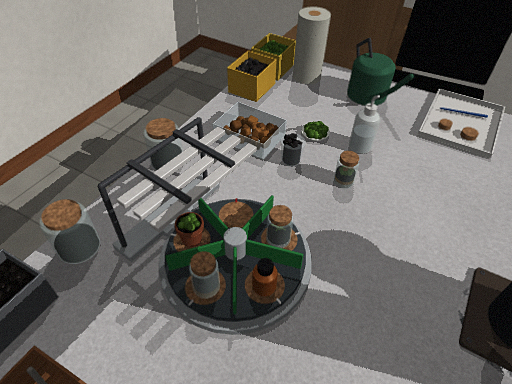

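The top view shows the hub at (186,202), the red pointer near (198,142), the empty cork at about (220,187), the new jar's cork at (322,243), the lava cup at (320,185), the moss dish at (368,190) and the wash bottle at (385,238). The scene view has the empty cork at (238,213) and the jar at (348,160).

```bash
cat > m.py <<'E'
from h import *
import pickle
a,b=pickle.load(open("c0.pkl","rb"))
def blobs(c,mask,mn=4):
    n,l,s,ce=cv2.connectedComponentsWithStats(mask.astype(np.uint8)); return [(np.round(ce[i],1).tolist(),s[i,4],s[i,:4].tolist()) for i in range(1,n) if s[i,4]>=mn]
E
python3 - <<'E'
from m import *
for c,n in((a,"top"),(b,"scene")):
    h=cv2.cvtColor(c["frame"],cv2.COLOR_RGB2HSV).astype(int); H,S,V=h[...,0],h[...,1],h[...,2]
    red=((H<6)|(H>172))&(S>140)&(V>60)
    print(n,"red",blobs(c,red,2))
    cork=(H>5)&(H<20)&(S>70)&(V>80)
    print(n,"cork",[x for x in blobs(c,cork,25)])
    f_=c["frame"].astype(int); grn=(H>50)&(H<75)&(S>150)&(V>50)
    print(n,"green",blobs(c,grn,60))
for n,u,v,z in(("hub",186,202,.093),("jar",322.5,243.5,.089),("cup",320,185,.075),("wash",385,238,.14),("dish",368,190,.03)): print(n,onz(a,u,v,z))
print("hub scene",onz(b,235,236,.093),"jar",onz(b,348,157,.089))
i=a["frame"][90:280,100:420]; cv2.imwrite("pics/crop0.png",cv2.resize(i[:,:,::-1],None,fx=2.5,fy=2.5,interpolation=cv2.INTER_CUBIC))
E
```

```text
top red [([197.6, 142.9], np.int32(10), [197, 140, 2, 6])]
top cork [([250.7, 73.8], np.int32(598), [238, 60, 26, 28]), ([27.2, 95.0], np.int32(1168), [0, 66, 52, 51]), ([127.9, 79.2], np.int32(601), [114, 66, 28, 28]), ([505.5, 110.0], np.int32(160), [499, 103, 13, 15]), ([315.4, 113.2], np.int32(43), [312, 110, 8, 8]), ([328.5, 135.9], np.int32(1068), [308, 111, 40, 49]), ([33.7, 169.4], np.int32(2040), [0, 140, 68, 50]), ([188.7, 160.3], np.int32(55), [184, 156, 10, 9]), ([178.0, 176.7], np.int32(126), [167, 173, 24, 9]), ([219.4, 187.4], np.int32(473), [206, 178, 29, 21]), ([148.8, 199.7], np.int32(508), [134, 186, 32, 30]), ([8.3, 222.9], np.int32(463), [0, 210, 20, 27]), ([216.1, 226.8], np.int32(639), [202, 212, 30, 31]), ([175.0, 238.1], np.int32(581), [159, 223, 30, 31]), ([323.5, 243.6], np.int32(252), [315, 235, 18, 18]), ([457.9, 306.9], np.int32(139), [451, 301, 14, 13]), ([456.2, 333.6], np.int32(220), [448, 325, 17, 17])]
top green [([163.5, 182.9], np.int32(93), [148, 171, 30, 24]), ([193.7, 184.5], np.int32(89), [189, 177, 11, 17]), ([217.8, 203.8], np.int32(153), [1
[... 1249 characters left out ...]
int32(33), [202, 263, 11, 9]), ([270.3, 277.1], np.int32(178), [255, 266, 28, 19]), ([278.7, 291.5], np.int32(37), [275, 288, 9, 8]), ([45.4, 375.8], np.int32(30), [42, 372, 8, 8])]
scene green [([270.7, 239.9], np.int32(712), [242, 196, 61, 73]), ([214.2, 214.2], np.int32(80), [200, 199, 28, 30]), ([208.3, 247.5], np.int32(238), [180, 240, 44, 15]), ([234.2, 276.5], np.int32(140), [233, 247, 4, 56])]
hub [0.54882982 0.15045245 0.093     ]
jar [ 0.43777522 -0.19406358  0.089     ]
cup [ 0.58967711 -0.19624826  0.075     ]
wash [ 0.44775816 -0.33734603  0.14      ]
dish [ 0.58045641 -0.33602291  0.03      ]
hub scene [0.55095916 0.15434066 0.093     ] jar [ 0.44050812 -0.19447416  0.089     ]
```

View pics/crop0.png

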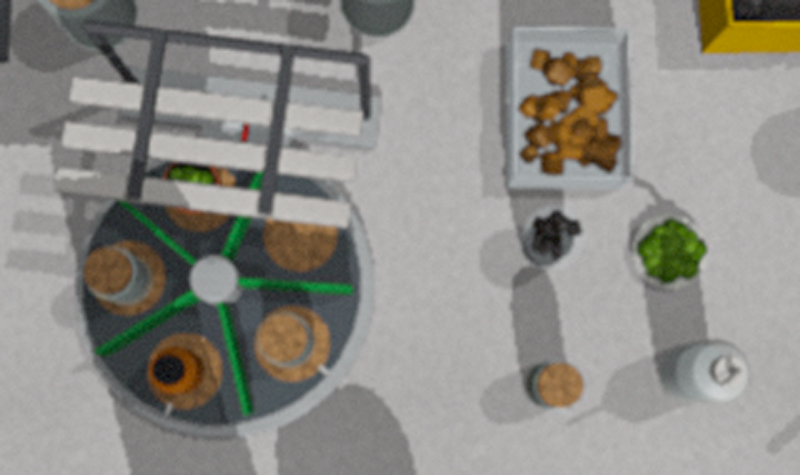

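```bash
python3 - <<'E'
from m import *
hub=np.array([.550,.152])
def pol(p): d=p[:2]-hub; return np.linalg.norm(d).round(4),np.degrees(np.arctan2(d[1],d[0])).round(1)
print("pointer",onz(a,197.6,142.9,.024),pol(onz(a,197.6,142.9,.024)))
print("pointer tip", [pol(onz(a,197.5,v,.024)) for v in (140,145.5)])
print("red scene",[pol(onz(b,235.5,200,z)) for z in(.024,.038)])
print("empty cork scene x", pol(onz(b,238,212,.038)))
# partition outer ends (crop px /2.5 + offset)
for u,v in((118,203),(352,288),(98,352),(247,412)): print("part",pol(onz(a,u/2.5+100,v/2.5+90,.088)))
# bays: white ticks
for u,v in((324,372),(169,408)): print("tick",pol(onz(a,u/2.5+100,v/2.5+90,.038)))
for u,v in((68,90),(362,120),(62,136),(355,160),(52,175),(350,215)): print("bar",onz(a,u/2.5+100,v/2.5+90,.205))
E
```

```text
pointer [0.72105945 0.13025463 0.024     ] (np.float64(0.1724), np.float64(-7.2))
pointer tip [(np.float64(0.1806), np.float64(-6.8)), (np.float64(0.1651), np.float64(-7.5))]
red scene [(np.float64(0.1568), np.float64(-57.0)), (np.float64(0.1444), np.float64(-57.1))]
empty cork scene x (np.float64(0.1072), np.float64(-59.9))
part (np.float64(0.1288), np.float64(51.0))
part (np.float64(0.1411), np.float64(-94.5))
part (np.float64(0.1379), np.float64(121.5))
part (np.float64(0.1387), np.float64(-166.0))
tick (np.float64(0.1445), np.float64(-131.2))
tick (np.float64(0.1414), np.float64(157.0))
bar [0.71625066 0.27049745 0.205     ]
bar [ 0.68301666 -0.00247575  0.205     ]
bar [0.6723798  0.27478305 0.205     ]
bar [0.64522876 0.00451583 0.205     ]
bar [0.63574886 0.28294349 0.205     ]
bar [0.59395175 0.00978109 0.205     ]
```

```bash
cat > p.py <<'E'
from h import *
HUB=np.array([.550,.152]); 
def psi():
    y=R.from_quat(readout.get_state()["tcp_rot"]).apply([0,1,0]); return np.degrees(np.arctan2(y[1],y[0]))
def arm():
    s=readout.get_state(); print("t",round(s["time"],2),"tcp",s["eef_pos"].round(4),"psi",psi().round(1),"op",round(s["opening"],3),"F",s["contact_force"].round(2),"q",s["qpos"].round(2))
def plan(wps,start=None):
    """wps: (x,y,z,psi,open,nrows) -> prints rows in tool axes"""
    s=readout.get_state(); p=s["eef_pos"].copy(); a=psi(); rows=[]
    for x,y,z,t,o,n in wps:
        g=np.array([x,y,z])
        da=(t-a+90)%180-90   # half-turn symmetric
        tgt=a+da; p0=p.copy(); a0=a
        for i in range(1,n+1):
            d=p0+(g-p0)*i/n-p; c,sn=np.cos(np.radians(a)),np.sin(np.radians(a))
            loc=np.array([-d[2],d[0]*c+d[1]*sn,d[0]*sn-d[1]*c])*100
            loc=np.round(loc,1); th=round(-(a0+(tgt-a0)*i/n-a),0)
            l=loc/100; p=p+np.array([l[1]*c+l[2]*sn,l[1]*sn-l[2]*c,-l[0]]); a-=th
            rows.append([float(v)+0. for v in loc]+[float(th)+0.,o])
            if max(abs(loc))>5 or abs(th)>8.59: print("TOO BIG")
    for i in range(0,len(rows),10): print(rows[i:i+10])
    print("end",p.round(4),a)
def pt(ang,r,off): # radial pt at partition angle (world deg), off ccw
    t=np.radians(ang); return HUB+r*np.array([np.cos(t),np.sin(t)])+off*np.array([-np.sin(t),np.cos(t)])
E
python3 - <<'E'
from p import *
arm(); x,y=pt(-166,.125,.022); print(x,y)
plan([(x,y,.20,-166,0,14),(x,y,.068,-166,0,6)])
E
```

```text
t 0.1 tcp [0.2253 0.6356 0.23  ] psi 70.5 op 0.998 F [ 0.37 -0.12 -0.14] q [ 1.08  0.29  1.58 -0.    1.28 -0.15]
0.4340353159186932 0.10041325707196962
[[0.2, -3.1, 2.7, 4.0, 0], [0.2, -2.9, 2.9, 4.0, 0], [0.2, -2.7, 3.1, 4.0, 0], [0.3, -2.5, 3.2, 4.0, 0], [0.2, -2.2, 3.5, 4.0, 0], [0.2, -2.0, 3.6, 4.0, 0], [0.2, -1.8, 3.7, 4.0, 0], [0.2, -1.5, 3.8, 4.0, 0], [0.2, -1.2, 3.9, 4.0, 0], [0.2, -0.9, 4.0, 4.0, 0]]
[[0.3, -0.7, 4.1, 4.0, 0], [0.2, -0.3, 4.1, 4.0, 0], [0.2, -0.1, 4.1, 4.0, 0], [0.2, 0.2, 4.1, 4.0, 0], [2.2, 0.0, 0.0, 0.0, 0], [2.2, 0.0, 0.0, 0.0, 0], [2.2, 0.0, 0.0, 0.0, 0], [2.2, 0.0, 0.0, 0.0, 0], [2.2, 0.0, 0.0, 0.0, 0], [2.2, 0.0, 0.0, 0.0, 0]]
end [0.4345 0.1001 0.068 ] 14.474716398135612
```

Call:
drive_tool --pt "0.2 -3.1 2.7 4.0 0" --pt "0.2 -2.9 2.9 4.0 0" --pt "0.2 -2.7 3.1 4.0 0" --pt "0.3 -2.5 3.2 4.0 0" --pt "0.2 -2.2 3.5 4.0 0" --pt "0.2 -2.0 3.6 4.0 0" --pt "0.2 -1.8 3.7 4.0 0" --pt "0.2 -1.5 3.8 4.0 0" --pt "0.2 -1.2 3.9 4.0 0" --pt "0.2 -0.9 4.0 4.0 0"

```text
time: 1.1
eef_pos: [0.3747, 0.2525, 0.2099]
tcp_rot: [0.352, 0.613, -0.352, 0.613]
contact_force: [1.2, -0.2, -0.3]
opening: -0.001
```

Call:
drive_tool --pt "0.3 -0.7 4.1 4.0 0" --pt "0.2 -0.3 4.1 4.0 0" --pt "0.2 -0.1 4.1 4.0 0" --pt "0.2 0.2 4.1 4.0 0" --pt "0 0 0 0 0" --pt "0 0 0 0 0"

```text
time: 1.7
eef_pos: [0.4345, 0.1001, 0.2009]
tcp_rot: [0.433, 0.559, -0.434, 0.558]
contact_force: [-0.4, 0.1, 0.0]
opening: 0.002
```

```bash
python3 - <<'E'
from p import *
arm(); c=shot("wrist","w1.png"); cv2.imwrite("pics/x1.png",cv2.resize(np.hstack([c["frame"],shot("top","t1.png")["frame"]])[:,:,::-1],(800,300)))
x,y=pt(-166,.125,.022)
plan([(x,y,.068,-166,0,6)])
E
```

```text
t 1.7 tcp [0.4345 0.1001 0.2009] psi 14.4 op 0.002 F [-0.4   0.1   0.02] q [-0.   -0.21  2.15  0.    1.21 -0.25]
[[2.2, 0.0, 0.0, 0.0, 0], [2.2, 0.0, 0.0, 0.0, 0], [2.3, 0.0, 0.0, 0.0, 0], [2.2, 0.0, 0.1, 0.0, 0], [2.2, 0.0, 0.0, 0.0, 0], [2.2, 0.0, 0.0, 1.0, 0]]
end [0.4345 0.1004 0.068 ] 13.538686523836583
```

View pics/x1.png

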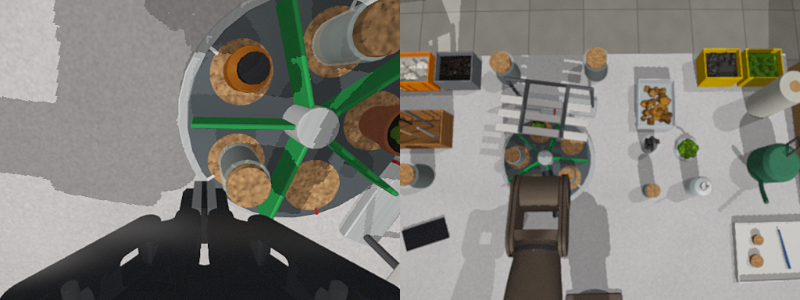

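The wrist view shows the target partition running from (192,122) to (300,122), with the bay 4 jar at (240,165). I'll check where the planned descent point projects.

```bash
python3 - <<'E'
from p import *
c=read_camera("wrist"); s=400/512
for n,P in(("tcp low",[.4345,.1003,.068]),("tcp@.088",[.4345,.1003,.088]),("part end",[*pt(-166,.142,0),.088]),("hub",[*HUB,.093]),("tip now",readout.get_state()["eef_pos"])): print(n,(proj(c,P)*s).round(0))
print(pt(-166,.142,0))
print([ (onz(c,u/s,v/s,z)).round(3) for u,v,z in ((317,128,.093),(191,122,.088),(317,211,.038),(247,183,.127))])
E
```

```text
tcp low [204. 142.]
tcp@.088 [204. 146.]
part end [188. 127.]
hub [316. 129.]
tip now [203. 191.]
[0.41221801 0.11764709]
[array([0.55 , 0.154, 0.093]), array([0.414, 0.124, 0.088]), array([0.629, 0.031, 0.038]), array([0.485, 0.085, 0.127])]
```

Call:
drive_tool --pt "2.2 0 -0.2 0 0" --pt "2.2 0 -0.3 0 0" --pt "2.3 0 -0.2 0 0" --pt "2.2 0 0 0 0" --pt "2.2 0 0 0 0" --pt "2.2 0 0 0 0" --pt "0 0 0 0 0"

```text
time: 2.55
eef_pos: [0.4298, 0.1086, 0.0654]
tcp_rot: [0.431, 0.562, -0.434, 0.558]
contact_force: [-1.4, 0.0, -0.4]
opening: 0.001
```

```bash
cat >> p.py <<'E'
def sweep(part0,part1,r,off,n,z,o=0,rot=True):
    "rows pushing along the arc; part = partition world angle as if touching with offset off"
    plan([(*pt(part0+(part1-part0)*i/n,r,off),z,part0+(part1-part0)*i/n if rot else psi(),o,1) for i in range(1,n+1)])
E
python3 - <<'E'
from p import *
arm(); d=readout.get_state()["eef_pos"][:2]-HUB; print(np.hypot(*d),np.degrees(np.arctan2(d[1],d[0])))
sweep(-163,-227,.125,.014,21,.068)
E
```

```text
t 2.55 tcp [0.4298 0.1086 0.0654] psi 14.6 op 0.001 F [-1.38  0.01 -0.39] q [ 0.02 -0.01  2.25  0.    0.92 -0.24]
0.12774829555070805 -160.15405022357865
[[-0.3, 0.2, 0.1, 1.0, 0], [0.0, -0.1, -0.7, 3.0, 0], [0.0, 0.0, -0.6, 3.0, 0], [0.0, -0.1, -0.7, 3.0, 0], [0.0, 0.0, -0.7, 3.0, 0], [0.0, -0.1, -0.6, 3.0, 0], [0.0, -0.1, -0.7, 3.0, 0], [0.0, 0.0, -0.7, 3.0, 0], [0.0, -0.1, -0.6, 3.0, 0], [0.0, 0.0, -0.7, 3.0, 0]]
[[0.0, -0.1, -0.7, 3.0, 0], [0.0, 0.0, -0.6, 3.0, 0], [0.0, -0.1, -0.7, 3.0, 0], [0.0, 0.0, -0.7, 3.0, 0], [0.0, -0.1, -0.6, 3.0, 0], [0.0, -0.1, -0.7, 3.0, 0], [0.0, 0.0, -0.7, 3.0, 0], [0.0, -0.1, -0.6, 3.0, 0], [0.0, 0.0, -0.7, 4.0, 0], [0.0, -0.1, -0.7, 3.0, 0]]
[[0.0, 0.0, -0.6, 3.0, 0]]
end [0.4544 0.2333 0.0684] -47.37375640372428
```

Call:
drive_tool --pt "-0.3 0.1 -0.2 1.0 0" --pt "0.0 0 -0.3 1.0 0" --pt "0.0 0.0 -0.4 2.0 0" --pt "0.0 -0.1 -0.5 2.0 0" --pt "0.0 0.0 -0.6 3.0 0" --pt "0.0 -0.1 -0.6 3.0 0" --pt "0.0 -0.1 -0.7 3.0 0" --pt "0.0 0.0 -0.7 3.0 0" --pt "0.0 -0.1 -0.6 3.0 0" --pt "0.0 0.0 -0.7 3.0 0"

```text
time: 3.55
eef_pos: [0.4273, 0.1605, 0.0731]
tcp_rot: [0.541, 0.455, -0.54, 0.457]
contact_force: [-1.6, -2.1, 0.6]
opening: -0.0
```

```bash
python3 - <<'E'
from p import *
arm(); d=readout.get_state()["eef_pos"][:2]-HUB; print(np.hypot(*d),np.degrees(np.arctan2(d[1],d[0])))
sweep(-193,-228,.125,.014,12,.068)
E
```

```text
t 3.55 tcp [0.4273 0.1605 0.0731] psi -9.7 op -0.0 F [-1.57 -2.08  0.65] q [ 0.14 -0.    2.22 -0.    0.92  0.31]
0.12294324235142606 176.0446700646213
[[0.5, -0.3, -1.2, 6.0, 0], [0.0, -0.1, -0.6, 3.0, 0], [0.0, -0.1, -0.7, 3.0, 0], [0.0, 0.0, -0.6, 3.0, 0], [0.0, -0.1, -0.6, 3.0, 0], [0.0, 0.0, -0.7, 3.0, 0], [0.0, -0.1, -0.6, 3.0, 0], [0.0, 0.0, -0.7, 3.0, 0], [0.0, -0.1, -0.6, 3.0, 0], [0.0, 0.0, -0.6, 3.0, 0]]
[[0.0, -0.1, -0.7, 2.0, 0], [0.0, -0.1, -0.6, 3.0, 0]]
end [0.4556 0.2358 0.0681] -47.657797185816136
```

Call:
drive_tool --pt "0.3 -0.1 -0.7 3.0 0" --pt "0.0 -0.1 -0.6 3.0 0" --pt "0.0 -0.1 -0.7 3.0 0" --pt "0.0 0.0 -0.6 3.0 0" --pt "0.0 -0.1 -0.6 3.0 0" --pt "0.0 0.0 -0.7 3.0 0" --pt "0.0 -0.1 -0.6 3.0 0" --pt "0.0 0.0 -0.7 3.0 0" --pt "0.0 -0.1 -0.6 3.0 0" --pt "0.0 0.0 -0.6 3.0 0"

```text
time: 4.55
eef_pos: [0.4459, 0.2211, 0.0699]
tcp_rot: [0.64, 0.301, -0.639, 0.301]
contact_force: [-1.3, -1.0, 0.5]
opening: 0.0
```

Call:
drive_tool --pt "0.0 -0.1 -0.6 3.0 0" --pt "0.0 0 -0.5 2.0 0" --pt "0.0 0 -0.3 1.0 0" --pt "0.0 0 -0.1 0 0" --pt "0.0 0 0 0 0" --pt "-0.5 0.0 0.3 0 0" --pt "-2.5 0.0 0.3 0 0" --pt "-4 0 0 0 0" --pt "-4 0 0 0 0" --pt "-3 0 0 0 0"

```text
time: 5.55
eef_pos: [0.451, 0.2279, 0.2116]
tcp_rot: [0.656, 0.267, -0.653, 0.268]
contact_force: [0.3, 0.0, 0.0]
opening: 0.0
```

```bash
python3 - <<'E'
from p import *
arm(); c=shot("wrist","w2.png")
a=shot("scene","s2.png")
cv2.imwrite("pics/x2.png",cv2.resize(np.hstack([c["frame"],a["frame"]])[:,:,::-1],(800,300)))
E
```

```text
t 5.55 tcp [0.451  0.2279 0.2116] psi -45.5 op 0.0 F [0.32 0.   0.02] q [ 0.27 -0.08  2.01  0.    1.21  1.06]
```

View pics/x2.png

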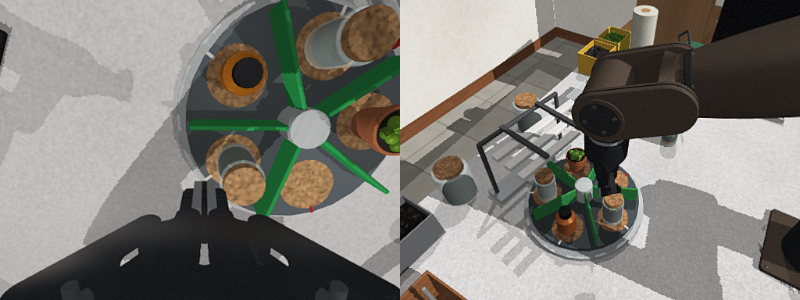

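The wrist view shows everything standing, with the empty cork at (307,184) and its red tick at (311,209), both in the half-size picture. I'll compute the bay pose and the route to the jar.

```bash
python3 - <<'E'
from p import *
c=cv2.imread("pics/w2.png")[:,:,::-1]
import plant
k=read_camera("wrist")
h=cv2.cvtColor(k["frame"],cv2.COLOR_RGB2HSV).astype(int); H,S,V=h[...,0],h[...,1],h[...,2]
from scipy import ndimage
def bl(m,mn):
    n,l,s,ce=cv2.connectedComponentsWithStats(m.astype(np.uint8)); return [(ce[i],s[i]) for i in range(1,n) if s[i,4]>=mn]
def pol(p): d=p[:2]-HUB; return p.round(4),np.hypot(*d).round(4),np.degrees(np.arctan2(d[1],d[0])).round(1)
for ce,s in bl((( H<6)|(H>172))&(S>140)&(V>60),6): print("red",ce,s,pol(onz(k,*ce,.038)))
m=(H>5)&(H<20)&(S>70)&(V>80); m=cv2.morphologyEx(m.astype(np.uint8),cv2.MORPH_OPEN,np.ones((5,5)))
for ce,s in bl(m,900): print("cork",ce,s,pol(onz(k,*ce,.038)))
for u,v in((307,184),): print(pol(onz(k,u*1.28,v*1.28,.038)))
print("hub",onz(k,309*1.28,129*1.28,.093))
x,y=.439,-.194
plan([(.44,.10,.215,-70,1,4),(x,y,.20,-50,1,9)])
E
```

```text
red [504.328  58.184] [496  49  16  19 125] (array([0.71  , 0.1349, 0.038 ]), np.float64(0.1609), np.float64(-6.1))
red [394.88461538 268.53846154] [393 265   5   8  26] (array([0.4844, 0.0246, 0.038 ]), np.float64(0.1433), np.float64(-117.3))
cork [469.45521292  47.21057269] [ 434   12   70   72 3405] (array([0.6912, 0.1684, 0.038 ]), np.float64(0.1421), np.float64(6.6))
cork [297.37067972 101.28888249] [ 263   60   77   80 3472] (array([0.536 , 0.2533, 0.038 ]), np.float64(0.1022), np.float64(97.9))
cork [457.0538662  141.64465682] [ 427  122   68   52 1151] (array([0.6284, 0.0994, 0.038 ]), np.float64(0.0944), np.float64(-33.9))
cork [458.51794511 175.6242083 ] [ 430  151   54   46 1421] (array([0.6076, 0.0666, 0.038 ]), np.float64(0.103), np.float64(-56.0))
cork [290.195      195.72583333] [ 262  175   69   57 1200] (array([0.4594, 0.1846, 0.038 ]), np.float64(0.0962), np.float64(160.2))
cork [390.3694871  237.00392029] [ 357  206   66   62 3061] (array([0.5071, 0.0621, 0.038 ]), np.float64(0.0996), np.float64(-115.5))
cork [310.04644412 238.57716497] [ 283  213   54   51 2067] (array([0.4389, 0.1292, 0.038 ]), np.float64(0.1135), np.float64(-168.4))
(array([0.5105, 0.0614, 0.038 ]), np.float64(0.0988), np.float64(-113.6))
hub [0.5553088  0.15289137 0.093     ]
[[-0.1, 2.1, 2.5, 6.0, 1], [-0.1, 2.3, 2.2, 6.0, 1], [0.0, 2.5, 2.0, 6.0, 1], [-0.1, 2.8, 1.7, 6.0, 1], [0.2, 3.1, 1.1, -2.0, 1], [0.1, 3.0, 1.3, -2.0, 1], [0.2, 2.9, 1.4, -3.0, 1], [0.2, 2.9, 1.5, -2.0, 1], [0.1, 2.9, 1.6, -2.0, 1], [0.2, 2.7, 1.7, -2.0, 1]]
[[0.1, 2.8, 1.8, -2.0, 1], [0.2, 2.6, 1.9, -2.0, 1], [0.2, 2.6, 2.0, -3.0, 1]]
end [ 0.4389 -0.1942  0.1997] -49.52750273512453
```

```bash
python3 - <<'E'
from p import *
plan([(.44,.10,.215,-80,1,5),(.439,-.194,.18,-116,1,10)])
E
```

```text
[[-0.1, 1.7, 2.0, 7.0, 1], [0.0, 1.8, 1.7, 7.0, 1], [-0.1, 2.1, 1.5, 7.0, 1], [-0.1, 2.3, 1.3, 7.0, 1], [0.0, 2.4, 0.9, 6.0, 1], [0.3, 2.9, 0.5, 4.0, 1], [0.4, 2.9, 0.4, 3.0, 1], [0.3, 2.9, 0.2, 4.0, 1], [0.4, 3.0, 0.0, 4.0, 1], [0.3, 2.9, -0.3, 3.0, 1]]
[[0.4, 2.9, -0.3, 4.0, 1], [0.3, 2.9, -0.6, 4.0, 1], [0.4, 2.8, -0.8, 3.0, 1], [0.3, 2.8, -0.9, 4.0, 1], [0.4, 2.7, -1.1, 3.0, 1]]
end [ 0.4389 -0.1935  0.1797] -115.52750273512453
```

Call:
drive_tool --pt "-0.1 1.7 2.0 7.0 1" --pt "0.0 1.8 1.7 7.0 1" --pt "-0.1 2.1 1.5 7.0 1" --pt "-0.1 2.3 1.3 7.0 1" --pt "0.0 2.4 0.9 6.0 1" --pt "0.3 2.9 0.5 4.0 1" --pt "0.4 2.9 0.4 3.0 1" --pt "0.3 2.9 0.2 4.0 1" --pt "0.4 3.0 0.0 4.0 1" --pt "0.3 2.9 -0.3 3.0 1"

```text
time: 6.7
eef_pos: [0.4371, -0.0482, 0.1924]
tcp_rot: [-0.704, 0.047, 0.707, 0.048]
contact_force: [-0.3, -0.8, -0.2]
opening: 0.999
```

Call:
drive_tool --pt "0.4 2.9 -0.3 4.0 1" --pt "0.3 2.9 -0.6 4.0 1" --pt "0.4 2.8 -0.8 3.0 1" --pt "0.3 2.8 -0.9 4.0 1" --pt "0.4 2.7 -1.1 3.0 1" --pt "0 0 0 0 1" --pt "0 0 0 0 1"

```text
time: 7.4
eef_pos: [0.4364, -0.1934, 0.1748]
tcp_rot: [-0.689, 0.156, 0.691, 0.157]
contact_force: [-0.1, 0.8, -0.2]
opening: 0.999
```

```bash
python3 - <<'E'
from p import *
arm(); k=shot("wrist","w3.png")
h=cv2.cvtColor(k["frame"],cv2.COLOR_RGB2HSV).astype(int); H,S,V=h[...,0],h[...,1],h[...,2]
m=(H>5)&(H<20)&(S>70)&(V>60); m=cv2.morphologyEx(m.astype(np.uint8),cv2.MORPH_OPEN,np.ones((5,5)))
n,l,s,ce=cv2.connectedComponentsWithStats(m)
for i in range(1,n):
    if s[i,4]>300: print(ce[i],s[i],onz(k,*ce[i],.089))
E
```

```text
t 7.4 tcp [ 0.4364 -0.1934  0.1748] psi -115.6 op 0.999 F [-0.12  0.85 -0.22] q [-0.63 -0.1   2.1   0.    1.14  1.39]
[266.83916667 191.7175    ] [ 239  164   56   55 2400] [ 0.4392841  -0.20084096  0.089     ]
[ 19.67858487 229.46217539] [   0  191   47   72 2657] [0.49927293 0.0014731  0.089     ]
```

View pics/w3.png

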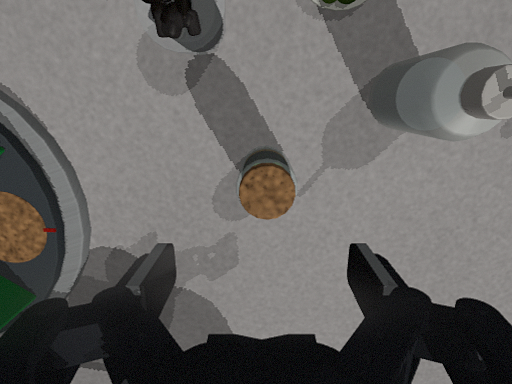

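The wrist view shows the jar's cork at (267,192), centred between the open fingers at (160,260) and (365,260). Nothing stands in the jaw path. I'll let the arm settle and measure again.

Call:
drive_tool --pt "0 0 0 0 1" --pt "0 0 0 0 1"

```text
time: 7.65
eef_pos: [0.4374, -0.1928, 0.1762]
tcp_rot: [-0.69, 0.156, 0.69, 0.156]
contact_force: [0.7, 0.0, 0.4]
opening: 1.001
```

```bash
cat >> p.py <<'E'
def cork(k,z):
    h=cv2.cvtColor(k["frame"],cv2.COLOR_RGB2HSV).astype(int); H,S,V=h[...,0],h[...,1],h[...,2]
    m=(H>5)&(H<20)&(S>70)&(V>60); m=cv2.morphologyEx(m.astype(np.uint8),cv2.MORPH_OPEN,np.ones((5,5)))
    n,l,s,ce=cv2.connectedComponentsWithStats(m)
    for i in range(1,n):
        if s[i,4]>300: print("cork",ce[i].round(1),s[i],onz(k,*ce[i],z).round(4))
E
python3 - <<'E'
from p import *
arm(); k=read_camera("wrist"); cork(k,.089); print(k["eye"],f(k))
P=readout.get_state()["eef_pos"]; print(proj(k,P))
from m import a,b
print(onz(a,323.5,243.6,.089),onz(b,350,158.5,.089))
k=read_camera("top"); cork(k,.089)
E
```

```text
t 7.65 tcp [ 0.4374 -0.1928  0.1762] psi -115.4 op 1.001 F [0.74 0.01 0.41] q [-0.63 -0.1   2.1   0.    1.14  1.39]
cork [268.  192.3] [ 241  165   55   55 2358] [ 0.4392 -0.2008  0.089 ]
cork [ 20.4 229.1] [   0  191   49   72 2755] [0.4999 0.0025 0.089 ]
[ 0.50564829 -0.22606796  0.31866308] 294.37851482159385
[259.70552375 249.05371137]
[ 0.43747289 -0.19659666  0.089     ] [ 0.43429658 -0.1918243   0.089     ]
cork [250.7  73.4] [238  60  26  27 579] [ 0.8937 -0.0198  0.089 ]
cork [27.2 95.2] [   0   66   52   51 1172] [0.8436 0.5792 0.089 ]
cork [128.  79.] [115  66  27  27 584] [0.883 0.309 0.089]
cork [331.  135.3] [313 111  34  48 935] [ 0.7192 -0.2282  0.089 ]
cork [507.4 152. ] [502 133  10  41 322] [ 0.6687 -0.702   0.089 ]
cork [ 33.4 165.5] [   0  140   68   50 2996] [0.6511 0.5499 0.089 ]
cork [153.1 209.8] [138 195  28  29 562] [0.5306 0.2349 0.089 ]
cork [221.  220.2] [207 206  29  30 716] [0.5012 0.0621 0.089 ]
cork [  8.2 222.9] [  0 210  19  27 459] [0.5028 0.607  0.089 ]
```

```bash
python3 - <<'E'
from p import *
plan([(.4385,-.198,.10,-115.4,1,4),(.4385,-.198,.034,-115.4,1,4)])
E
```

```text
[[1.9, 0.1, -0.1, 0.0, 1], [1.9, 0.1, -0.1, 0.0, 1], [1.9, 0.1, 0.0, 0.0, 1], [1.9, 0.1, -0.1, 0.0, 1], [1.7, 0.0, 0.0, 0.0, 1], [1.6, 0.0, 0.0, 0.0, 1], [1.7, 0.0, 0.0, 0.0, 1], [1.6, 0.0, 0.0, 0.0, 1]]
end [ 0.4385 -0.1979  0.0344] -115.44727207167698
```

Call:
drive_tool --pt "1.9 0.1 -0.1 0.0 1" --pt "1.9 0.1 -0.1 0.0 1" --pt "1.9 0.1 0.0 0.0 1" --pt "1.9 0.1 -0.1 0.0 1" --pt "1.7 0.0 0.0 0.0 1" --pt "1.6 0.0 0.0 0.0 1" --pt "1.7 0.0 0.0 0.0 1" --pt "1.6 0.0 0.0 0.0 1" --pt "0 0 0 0 1" --pt "0 0 0 0 1"

```text
time: 8.75
eef_pos: [0.4385, -0.1984, 0.0345]
tcp_rot: [-0.69, 0.156, 0.69, 0.156]
contact_force: [0.5, -1.0, 0.1]
opening: 1.001
```

Call:
drive_tool --pt "0 0 0 0 0.7" --pt "0 0 0 0 0.4" --pt "0 0 0 0 0.4" --pt "0 0 0 0 0.4" --pt "0 0 0 0 0.4" --pt "0 0 0 0 0.4" --pt "0 0 0 0 0.4" --force 40

```text
time: 9.45
eef_pos: [0.4392, -0.1993, 0.0356]
tcp_rot: [0.69, -0.156, -0.689, -0.156]
contact_force: [-1.1, -0.5, 6.8]
opening: 0.617
```

```bash
python3 - <<'E'
from p import *
arm(); k=read_camera("wrist"); cork(k,.089)
E
```

```text
t 9.45 tcp [ 0.4392 -0.1993  0.0356] psi -115.5 op 0.617 F [-1.08 -0.47  6.76] q [-0.64  0.13  2.17 -0.    0.84  1.38]
cork [261.  296.4] [ 199  248  124   91 8978] [ 0.4476 -0.2042  0.089 ]
```

```bash
python3 - <<'E'
from p import *
k=read_camera("wrist"); print(onz(k,261,310,.089))
plan([(.439,-.199,.165,-115.5,.4,7)])
E
```

```text
[ 0.44246696 -0.20166474  0.089     ]
[[-1.8, 0.0, 0.0, 0.0, 0.4], [-1.9, 0.0, 0.0, 0.0, 0.4], [-1.8, 0.0, 0.0, 0.0, 0.4], [-1.9, 0.0, 0.0, 0.0, 0.4], [-1.8, 0.0, 0.0, 0.0, 0.4], [-1.9, 0.0, 0.0, 0.0, 0.4], [-1.8, 0.0, 0.0, 0.0, 0.4]]
end [ 0.4392 -0.1993  0.1646] -115.52445645982297
```

Call:
drive_tool --pt "0.5 0 0 0 0.4"

```text
time: 9.65
eef_pos: [0.4397, -0.1997, 0.0353]
tcp_rot: [-0.689, 0.156, 0.691, 0.156]
contact_force: [-18.2, 4.1, 53.3]
opening: 0.624
```

That call was my mistake: it pressed the tool down 5 mm against the table, giving 53 N at the wrist, which is within limits. I'm lifting now.

Call:
drive_tool --pt "-0.5 0 0 0 0.4" --pt "-1.0 0 0 0 0.4" --pt "-1.9 0.0 0.0 0.0 0.4" --pt "-1.9 0.0 0.0 0.0 0.4" --pt "-1.9 0.0 0.0 0.0 0.4" --pt "-1.8 0.0 0.0 0.0 0.4" --pt "-1.9 0.0 0.0 0.0 0.4" --pt "-1.8 0.0 0.0 0.0 0.4" --pt "-0.9 0 0 0 0.4" --pt "0 0 0 0 0.4"

```text
time: 10.65
eef_pos: [0.4388, -0.1989, 0.1661]
tcp_rot: [0.69, -0.156, -0.689, -0.156]
contact_force: [-0.2, -0.3, -3.4]
opening: 0.622
```

```bash
python3 - <<'E'
from p import *
arm(); k=shot("wrist","w4.png"); shot("scene","s4.png"); cork(k,readout.get_state()["eef_pos"][2]+.055)
cv2.imwrite("pics/x4.png",cv2.resize(np.hstack([cv2.imread("pics/w4.png"),cv2.imread("pics/s4.png")]),(800,300)))
plan([(.507,.062,.165,-116,.4,12)])
E
```

```text
t 10.65 tcp [ 0.4388 -0.1989  0.1661] psi -115.5 op 0.622 F [-0.24 -0.29 -3.41] q [-0.64 -0.08  2.1   0.    1.12  1.38]
cork [ 15.2 239.1] [   0  202   38   70 2017] [ 0.5026 -0.1394  0.2193]
cork [261.5 296.9] [ 200  248  124   91 8721] [ 0.4467 -0.2037  0.2193]
[[0.0, -2.2, 0.4, 0.0, 0.4], [0.0, -2.2, 0.4, 0.0, 0.4], [0.0, -2.2, 0.4, 0.0, 0.4], [0.0, -2.2, 0.5, 0.0, 0.4], [0.0, -2.2, 0.4, 0.0, 0.4], [0.0, -2.2, 0.4, 0.0, 0.4], [0.0, -2.2, 0.4, 0.0, 0.4], [0.0, -2.2, 0.4, 0.0, 0.4], [-0.1, -2.2, 0.4, 0.0, 0.4], [0.0, -2.3, 0.4, 0.0, 0.4]]
[[0.0, -2.2, 0.5, 0.0, 0.4], [0.0, -2.2, 0.4, 0.0, 0.4]]
end [0.5069 0.0625 0.1653] -115.52738098629032
```

View pics/x4.png

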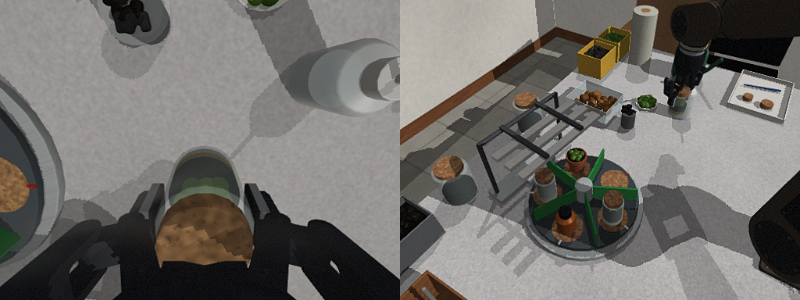

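The jar is held upright, with its glass rim at about (200,155) between the pads and nothing else disturbed. I'm moving it over the bay.

Call:
drive_tool --pt "0.0 -1.2 0.2 0.0 0.4" --pt "0.0 -2.2 0.5 0.0 0.4" --pt "0.0 -2.3 0.5 0.0 0.4" --pt "0.0 -2.3 0.5 0.0 0.4" --pt "0.0 -2.3 0.5 0.0 0.4" --pt "0.0 -2.3 0.5 0.0 0.4" --pt "0.0 -2.3 0.5 0.0 0.4" --pt "0.0 -2.2 0.4 0.0 0.4" --pt "0.0 -2.2 0.4 0.0 0.4" --pt "0.0 -2.2 0.4 0.0 0.4"

```text
time: 11.75
eef_pos: [0.4906, 0.0162, 0.164]
tcp_rot: [-0.689, 0.156, 0.691, 0.156]
contact_force: [0.7, -0.5, -3.2]
opening: 0.622
```

Call:
drive_tool --pt "0.0 -2.2 0.4 0.0 0.4" --pt "0.0 -1.6 0.4 0.0 0.4" --pt "0.0 -1.2 0.2 0.0 0.4" --pt "0 0 0 0 0.4" --pt "0 0 0 0 0.4"

```text
time: 12.25
eef_pos: [0.5034, 0.0638, 0.1647]
tcp_rot: [-0.689, 0.156, 0.69, 0.156]
contact_force: [0.9, -0.2, -2.4]
opening: 0.62
```

```bash
python3 - <<'E'
from p import *
arm(); k=shot("wrist","w5.png")
h=cv2.cvtColor(k["frame"],cv2.COLOR_RGB2HSV).astype(int); H,S,V=h[...,0],h[...,1],h[...,2]
n,l,s,ce=cv2.connectedComponentsWithStats((((H<6)|(H>172))&(S>140)&(V>60)).astype(np.uint8))
for i in range(1,n):
    if s[i,4]>5: print("red",s[i],onz(k,*ce[i],.038))
plan([(.504,.064,.085,-116,.4,6),(.504,.064,.0745,-116,.4,4)])
E
```

```text
t 12.25 tcp [0.5034 0.0638 0.1647] psi -115.5 op 0.62 F [ 0.87 -0.15 -2.35] q [-0.07 -0.02  2.04 -0.    1.12  1.94]
red [78  0 13  6 49] [0.70065165 0.12460669 0.038     ]
red [300 184  12   4  46] [0.48456822 0.02519406 0.038     ]
[[1.3, 0.0, 0.0, 0.0, 0.4], [1.4, 0.0, 0.0, 0.0, 0.4], [1.3, 0.0, 0.0, 0.0, 0.4], [1.3, 0.0, 0.0, 0.0, 0.4], [1.4, -0.1, 0.0, 0.0, 0.4], [1.3, 0.0, 0.0, 0.0, 0.4], [0.3, 0.0, 0.0, 0.0, 0.4], [0.2, 0.0, 0.0, 0.0, 0.4], [0.3, 0.0, 0.0, 0.0, 0.4], [0.2, 0.0, 0.0, 0.0, 0.4]]
end [0.504  0.0643 0.0749] -115.53279952635692
```

View pics/w5.png

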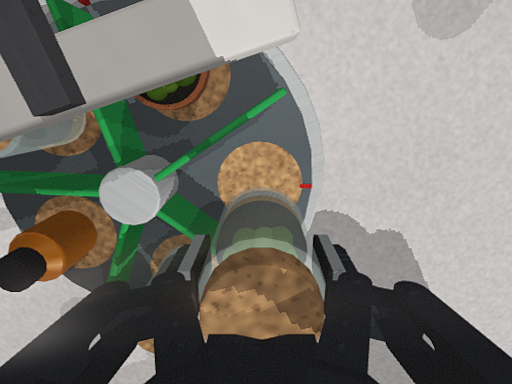

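The wrist view shows the bay's cork at (260,178), its tick at (306,185), and the jar aligned with the cork along the radial axis. The computed bay centre is about (0.504,0.064), so I'll lower there.

Call:
drive_tool --pt "1.3 0.0 0.0 0.0 0.4" --pt "1.4 0.0 0.0 0.0 0.4" --pt "1.3 0.0 0.0 0.0 0.4" --pt "1.3 0.0 0.0 0.0 0.4" --pt "1.4 0 0.0 0.0 0.4" --pt "1.0 0.0 0.0 0.0 0.4" --pt "0.5 0.0 0.0 0.0 0.4" --pt "0.3 0.0 0.0 0.0 0.4" --pt "0.2 0.0 0.0 0.0 0.4" --pt "0 0.0 0.0 0.0 0.4"

```text
time: 13.3
eef_pos: [0.5042, 0.0637, 0.0786]
tcp_rot: [0.69, -0.156, -0.689, -0.156]
contact_force: [0.5, 0.0, -2.9]
opening: 0.621
```

Call:
drive_tool --pt "0.2 0.0 0.0 0.0 0.4" --pt "0.2 0.0 0.0 0.0 0.4" --pt "0 0.0 0.0 0.0 0.4"

```text
time: 13.6
eef_pos: [0.5038, 0.0637, 0.0742]
tcp_rot: [-0.69, 0.156, 0.69, 0.156]
contact_force: [0.7, 0.2, -3.1]
opening: 0.622
```

Call:
drive_tool --pt "0.1 0.0 0.0 0.0 0.4" --pt "0 0.0 0.0 0.0 0.4"

```text
time: 13.8
eef_pos: [0.5041, 0.0637, 0.0735]
tcp_rot: [0.69, -0.156, -0.689, -0.156]
contact_force: [0.2, -0.9, -1.9]
opening: 0.621
```

Call:
drive_tool --pt "0.1 0.0 0.0 0.0 0.4" --pt "0 0.0 0.0 0.0 0.4"

```text
time: 14.0
eef_pos: [0.5047, 0.0635, 0.0734]
tcp_rot: [0.69, -0.156, -0.689, -0.156]
contact_force: [-1.6, 0.1, 4.3]
opening: 0.62
```

Contact reached; releasing and rising.

Call:
drive_tool --pt "0 0 0 0 0.66" --pt "0 0 0 0 0.72" --pt "0 0 0 0 0.8" --pt "0 0 0 0 0.9" --pt "0 0 0 0 0.9" --pt "0 0 0 0 0.9" --pt "-1 0 0 0 0.9" --pt "-2 0 0 0 0.9" --pt "-3 0 0 0 0.9" --pt "-4 0 0 0 0.9"

```text
time: 15.0
eef_pos: [0.5025, 0.0638, 0.1723]
tcp_rot: [-0.688, 0.156, 0.691, 0.156]
contact_force: [0.6, 0.7, 0.1]
opening: 0.9
```

Call:
drive_tool --pt "-3.0 0 0 0 0.9" --pt "-1.0 0 0 0 0.9" --pt "0 0 0 0 0.9"

```text
time: 15.3
eef_pos: [0.5049, 0.0637, 0.2144]
tcp_rot: [0.691, -0.156, -0.688, -0.156]
contact_force: [0.2, 0.5, -0.9]
opening: 0.902
```

```bash
python3 - <<'E'
from p import *
arm(); k=shot("wrist","w6.png"); cork(k,.127)
h=cv2.cvtColor(k["frame"],cv2.COLOR_RGB2HSV).astype(int); H,S,V=h[...,0],h[...,1],h[...,2]
n,l,s,ce=cv2.connectedComponentsWithStats((((H<6)|(H>172))&(S>140)&(V>60)).astype(np.uint8))
for i in range(1,n):
    if s[i,4]>5: print("red",s[i],onz(k,*ce[i],.038))
E
```

```text
t 15.3 tcp [0.5049 0.0637 0.2144] psi -115.5 op 0.902 F [ 0.18  0.46 -0.89] q [-0.07 -0.07  2.   -0.    1.21  1.94]
cork [208.2 103.2] [ 172   82   64   38 1171] [0.5894 0.0663 0.127 ]
cork [16.4 94.4] [  0  87  40  20 491] [0.6563 0.1919 0.127 ]
cork [108.8 136.8] [ 82 120  46  30 590] [0.6006 0.1476 0.127 ]
cork [259.4 157. ] [ 225  137   72   50 1520] [0.5363 0.0493 0.127 ]
cork [261.2 197.3] [ 234  170   55   55 2452] [0.5055 0.0624 0.127 ]
cork [100.5 216.7] [  53  184   85   71 3794] [0.5482 0.1913 0.127 ]
cork [207.4 238.5] [169 217  65  55 962] [0.492 0.12  0.127]
cork [191.  290.1] [ 173  264   34   48 1052] [0.4532 0.1582 0.127 ]
red [113  18   6   6  26] [0.70143393 0.12429686 0.038     ]
red [295 173  10   4  38] [0.48533741 0.02465223 0.038     ]
```

View pics/w6.png

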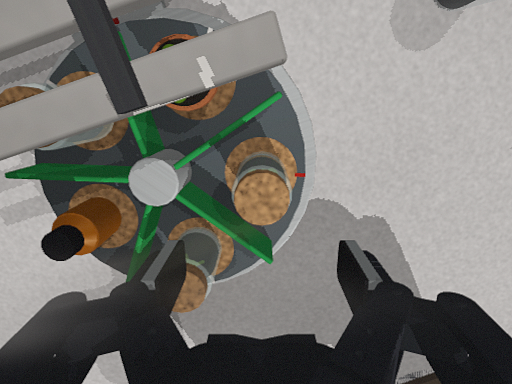

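The jar stands in the bay: its cork top is at (0.5055,0.0624) against a bay centre of about (0.505,0.064). Next is the anticlockwise push on the partition now at about 135°, from the dropper-bottle side.

```bash
python3 - <<'E'
from p import *
x,y=pt(135,.127,-.023); print(x,y)
plan([(x,y,.21,135,0,10),(x,y,.068,135,0,5)])
E
```

```text
0.47646089475659914 0.25806601717798217
[[0.0, -1.6, 1.1, -7.0, 0], [0.0, -1.8, 0.9, -7.0, 0], [0.1, -1.8, 0.6, -7.0, 0], [0.0, -2.0, 0.4, -7.0, 0], [0.0, -1.9, 0.2, -7.0, 0], [0.0, -2.0, 0.0, -7.0, 0], [0.1, -1.9, -0.3, -7.0, 0], [0.0, -1.9, -0.5, -7.0, 0], [0.0, -1.8, -0.8, -7.0, 0], [0.0, -1.7, -1.0, -8.0, 0]]
[[2.8, 0.0, 0.0, 0.0, 0], [2.9, 0.0, 0.0, 0.0, 0], [2.8, 0.0, 0.0, 0.0, 0], [2.9, 0.0, 0.0, 0.0, 0], [2.8, 0.0, 0.0, 0.0, 0]]
end [0.477  0.2582 0.0682] -44.525509053022006
```

Call:
drive_tool --pt "0.0 -1.6 1.1 -7.0 0" --pt "0.0 -1.8 0.9 -7.0 0" --pt "0.1 -1.8 0.6 -7.0 0" --pt "0.0 -2.0 0.4 -7.0 0" --pt "0.0 -1.9 0.2 -7.0 0" --pt "0.0 -2.0 0.0 -7.0 0" --pt "0.1 -1.9 -0.3 -7.0 0" --pt "0.0 -1.9 -0.5 -7.0 0" --pt "0.0 -1.8 -0.8 -7.0 0" --pt "0.0 -1.7 -1.0 -8.0 0"

```text
time: 16.35
eef_pos: [0.4754, 0.2585, 0.207]
tcp_rot: [-0.649, -0.275, 0.653, -0.275]
contact_force: [0.9, -0.2, -0.2]
opening: 0.003
```

Call:
drive_tool --pt "0 0 0 0 0" --pt "0 0 0 0 0"

```text
time: 16.55
eef_pos: [0.476, 0.2578, 0.208]
tcp_rot: [-0.651, -0.273, 0.654, -0.273]
contact_force: [0.3, -0.7, 0.9]
opening: -0.001
```

```bash
python3 - <<'E'
from p import *
arm(); k=shot("wrist","w7.png")
h=cv2.cvtColor(k["frame"],cv2.COLOR_RGB2HSV).astype(int); H,S,V=h[...,0],h[...,1],h[...,2]
for nm,P in(("tcp low",[*readout.get_state()["eef_pos"][:2],.07]),("part end",[*pt(135,.142,0),.088]),("hub",[*HUB,.093])): print(nm,proj(k,P).round(0))
g=((H>50)&(H<75)&(S>150)&(V>50)).astype(np.uint8); n,l,s,ce=cv2.connectedComponentsWithStats(g)
print([(ce[i].round(0),s[i]) for i in range(1,n) if s[i,4]>150])
blk=((V<45)).astype(np.uint8); n,l,s,ce=cv2.connectedComponentsWithStats(blk)
print([(ce[i].round(0),s[i],onz(k,*ce[i],.116).round(3)) for i in range(1,n) if s[i,4]>150])
x,y=pt(135,.127,-.023); plan([(x,y,.068,135,0,6)])
E
```

```text
t 16.55 tcp [0.476  0.2578 0.208 ] psi -44.6 op -0.001 F [ 0.32 -0.7   0.86] q [ 0.31  0.01  1.93 -0.    1.21  1.09]
tcp low [260. 180.]
part end [244. 208.]
hub [396. 210.]
[(array([371., 116.]), array([ 348,   50,   45,  135, 2824], dtype=int32)), (array([457., 157.]), array([ 397,  116,  115,   78, 2996], dtype=int32)), (array([306., 198.]), array([ 246,  188,  124,   21, 2236], dtype=int32)), (array([361., 250.]), array([ 340,  213,   46,   72, 1589], dtype=int32)), (array([452., 252.]), array([414, 221,  80,  64, 529], dtype=int32))]
[(array([ 7., 95.]), array([  0,  65,  20,  69, 840], dtype=int32), array([0.395, 0.448, 0.116])), (array([320., 144.]), array([ 301,  125,   39,   39, 1120], dtype=int32), array([0.539, 0.254, 0.116])), (array([492., 211.]), array([480, 187,  32,  52, 379], dtype=int32), array([0.606, 0.108, 0.116])), (array([278., 339.]), array([    0,   231,   512,   153, 32147], dtype=int32), array([0.384, 0.139, 0.116]))]
[[2.3, 0.0, 0.0, 0.0, 0], [2.4, 0.0, 0.0, 0.0, 0], [2.3, 0.0, 0.0, 0.0, 0], [2.4, 0.0, 0.0, 0.0, 0], [2.3, 0.0, 0.0, 0.0, 0], [2.3, 0.0, -0.1, 0.0, 0]]
end [0.477  0.2582 0.0685] -44.63135712402081
```

Call:
drive_tool --pt "2.3 0.0 0.0 0.0 0" --pt "2.4 0.0 0.0 0.0 0" --pt "2.3 0.0 0.0 0.0 0" --pt "2.4 0.0 0.0 0.0 0" --pt "2.3 0.0 0.0 0.0 0" --pt "2.3 0.0 0 0.0 0" --pt "0 0.0 0.2 0.0 0" --pt "0 0.0 0.3 0.0 0"

```text
time: 17.4
eef_pos: [0.4734, 0.2538, 0.0701]
tcp_rot: [-0.652, -0.273, 0.653, -0.273]
contact_force: [0.4, 0.2, 0.4]
opening: 0.003
```

```bash
python3 - <<'E'
from p import *
arm(); sweep(137,245,.127,-.014,40,.068)
E
```

```text
t 17.4 tcp [0.4734 0.2538 0.0701] psi -44.6 op 0.003 F [0.42 0.23 0.39] q [ 0.3   0.18  2.03 -0.    0.94  1.08]
[[0.2, -0.2, 1.4, -4.0, 0], [0.0, 0.0, 0.6, -3.0, 0], [0.0, -0.1, 0.6, -3.0, 0], [0.0, 0.0, 0.6, -2.0, 0], [0.0, -0.1, 0.6, -3.0, 0], [0.0, 0.0, 0.6, -3.0, 0], [0.0, -0.1, 0.6, -3.0, 0], [0.0, 0.0, 0.6, -2.0, 0], [0.0, -0.1, 0.6, -3.0, 0], [0.0, 0.0, 0.6, -3.0, 0]]
[[0.0, -0.1, 0.6, -2.0, 0], [0.0, 0.0, 0.6, -3.0, 0], [0.0, -0.1, 0.6, -3.0, 0], [0.0, -0.1, 0.6, -2.0, 0], [0.0, 0.0, 0.6, -3.0, 0], [0.0, -0.1, 0.6, -3.0, 0], [0.0, 0.0, 0.6, -3.0, 0], [0.0, -0.1, 0.6, -2.0, 0], [0.0, 0.0, 0.6, -3.0, 0], [0.0, -0.1, 0.6, -3.0, 0]]
[[0.0, 0.0, 0.6, -2.0, 0], [0.0, -0.1, 0.6, -3.0, 0], [0.0, 0.0, 0.6, -3.0, 0], [0.0, -0.1, 0.6, -2.0, 0], [0.0, 0.0, 0.6, -3.0, 0], [0.0, -0.1, 0.6, -3.0, 0], [0.0, 0.0, 0.6, -3.0, 0], [0.0, -0.1, 0.6, -2.0, 0], [0.0, -0.1, 0.6, -3.0, 0], [0.0, 0.0, 0.6, -3.0, 0]]
[[0.0, -0.1, 0.6, -2.0, 0], [0.0, 0.0, 0.6, -3.0, 0], [0.0, -0.1, 0.6, -3.0, 0], [0.0, 0.0, 0.6, -2.0, 0], [0.0, -0.1, 0.6, -3.0, 0], [0.0, 0.0, 0.6, -3.0, 0], [0.0, -0.1, 0.6, -3.0, 0], [0.0, 0.0, 0.6, -2.0, 0], [0.0, -0.1, 0.6, -3.0, 0], [0.0, 0.0, 0.6, -3.0, 0]]
end [0.4836 0.0432 0.0681] 65.38260886588644
```

Call:
drive_tool --pt "0.2 -0.1 0.3 -1.0 0" --pt "0.0 0.0 0.3 -1.0 0" --pt "0.0 0 0.4 -2.0 0" --pt "0.0 0.0 0.5 -2.0 0" --pt "0.0 -0.1 0.5 -2.0 0" --pt "0.0 0.0 0.6 -3.0 0" --pt "0.0 -0.1 0.6 -3.0 0" --pt "0.0 0.0 0.6 -2.0 0" --pt "0.0 -0.1 0.6 -3.0 0" --pt "0.0 0.0 0.6 -3.0 0"

```text
time: 18.4
eef_pos: [0.442, 0.2166, 0.0696]
tcp_rot: [0.588, 0.393, -0.587, 0.393]
contact_force: [-0.9, 1.5, 0.3]
opening: 0.003
```

Call:
drive_tool --pt "0.0 -0.1 0.6 -2.0 0" --pt "0.0 0.0 0.6 -3.0 0" --pt "0.0 -0.1 0.6 -3.0 0" --pt "0.0 -0.1 0.6 -2.0 0" --pt "0.0 0.0 0.6 -3.0 0" --pt "0.0 -0.1 0.6 -3.0 0" --pt "0.0 0.0 0.6 -3.0 0" --pt "0.0 -0.1 0.6 -2.0 0" --pt "0.0 0.0 0.6 -3.0 0" --pt "0.0 -0.1 0.6 -3.0 0"

```text
time: 19.4
eef_pos: [0.4252, 0.1591, 0.0694]
tcp_rot: [0.48, 0.519, -0.479, 0.52]
contact_force: [1.0, 1.4, -1.0]
opening: -0.0
```

```bash
python3 - <<'E'
from p import *
arm(); d=readout.get_state()["eef_pos"][:2]-HUB; r=np.hypot(*d);t=np.degrees(np.arctan2(d[1],d[0]))%360; print(r,t,"partition about",t+np.degrees(np.arcsin(.014/r)))
E
```

```text
t 19.4 tcp [0.4252 0.1591 0.0694] psi 4.6 op -0.0 F [ 0.99  1.37 -1.03] q [0.13 0.   2.22 0.   0.91 0.05]
0.12501140210971462 176.7462973923792 partition about 183.17632807091343
```

```bash
python3 - <<'E'
from p import *
sweep(183.5,243,.126,-.014,24,.068)
E
```

```text
[[0.1, -0.2, 0.6, -1.0, 0], [0.0, -0.1, 0.6, -3.0, 0], [0.0, 0.0, 0.5, -2.0, 0], [0.0, -0.1, 0.5, -3.0, 0], [0.0, 0.0, 0.6, -2.0, 0], [0.0, -0.1, 0.5, -3.0, 0], [0.0, 0.0, 0.6, -2.0, 0], [0.0, -0.1, 0.5, -3.0, 0], [0.0, 0.0, 0.6, -2.0, 0], [0.0, -0.1, 0.5, -3.0, 0]]
[[0.0, 0.0, 0.6, -2.0, 0], [0.0, -0.1, 0.5, -3.0, 0], [0.0, 0.0, 0.6, -2.0, 0], [0.0, -0.1, 0.5, -3.0, 0], [0.0, 0.0, 0.6, -2.0, 0], [0.0, -0.1, 0.5, -3.0, 0], [0.0, 0.0, 0.5, -2.0, 0], [0.0, -0.1, 0.6, -3.0, 0], [0.0, 0.0, 0.5, -2.0, 0], [0.0, -0.1, 0.6, -2.0, 0]]
[[0.0, 0.0, 0.5, -3.0, 0], [0.0, -0.1, 0.6, -2.0, 0], [0.0, 0.0, 0.5, -3.0, 0], [0.0, -0.1, 0.6, -2.0, 0]]
end [0.4805 0.0458 0.0684] 62.62319473411971
```

Call:
drive_tool --pt "0.1 -0.2 0.6 -1.0 0" --pt "0.0 -0.1 0.6 -3.0 0" --pt "0.0 0.0 0.5 -2.0 0" --pt "0.0 -0.1 0.5 -3.0 0" --pt "0.0 0.0 0.6 -2.0 0" --pt "0.0 -0.1 0.5 -3.0 0" --pt "0.0 0.0 0.6 -2.0 0" --pt "0.0 -0.1 0.5 -3.0 0" --pt "0.0 0.0 0.6 -2.0 0" --pt "0.0 -0.1 0.5 -3.0 0"

```text
time: 20.4
eef_pos: [0.432, 0.1047, 0.0683]
tcp_rot: [0.361, 0.608, -0.361, 0.608]
contact_force: [0.3, 2.2, -0.5]
opening: 0.004
```

Call:
drive_tool --pt "0.0 0.0 0.6 -2.0 0" --pt "0.0 -0.1 0.5 -3.0 0" --pt "0.0 0.0 0.6 -2.0 0" --pt "0.0 -0.1 0.5 -3.0 0" --pt "0.0 0.0 0.5 -2.0 0" --pt "0.0 -0.1 0.4 -2.0 0" --pt "0.0 0.0 0.3 -1.0 0" --pt "0.0 0 0.2 -1.0 0" --pt "0.0 0.0 0 0 0" --pt "0.0 0 0 0 0"

```text
time: 21.4
eef_pos: [0.4502, 0.0736, 0.0675]
tcp_rot: [0.274, 0.652, -0.274, 0.652]
contact_force: [0.7, -0.5, 0.3]
opening: -0.002
```

```bash
python3 - <<'E'
from p import *
arm(); d=readout.get_state()["eef_pos"][:2]-HUB; r=np.hypot(*d);t=np.degrees(np.arctan2(d[1],d[0]))%360; print(r,t,"partition about",t+np.degrees(np.arcsin(.014/r)))
k=shot("wrist","w8.png"); a=shot("scene","s8.png")
cv2.imwrite("pics/x8.png",np.hstack([cv2.resize(k["frame"],(400,300)),cv2.resize(a["frame"][140:350,100:380],(400,300))])[:,:,::-1])
E
```

```text
t 21.4 tcp [0.4502 0.0736 0.0675] psi 44.5 op -0.002 F [ 0.67 -0.46  0.32] q [-0.06  0.01  2.22 -0.    0.91 -0.84]
0.12689429953294468 218.1362053554331 partition about 224.47043162525978
```

View pics/x8.png

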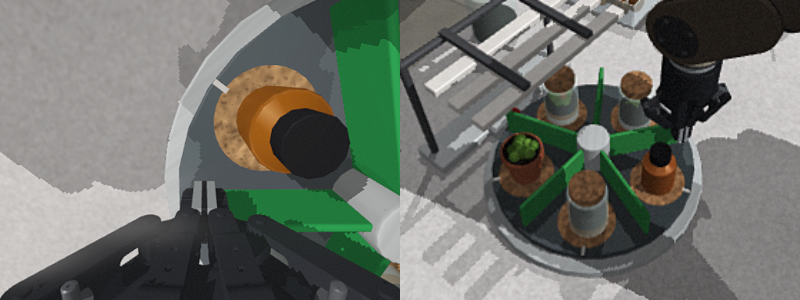

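All things are standing; the dropper bay's white tick is at (221,84) in the wrist half. I'll measure the angle from that tick.

```bash
python3 - <<'E'
from p import *
k=read_camera("wrist"); im=k["frame"].astype(int)
u0,v0=221*1.28,84*1.28
sub=im[int(v0)-16:int(v0)+17,int(u0)-16:int(u0)+17]; m=(sub.min(2)>150); ys,xs=np.nonzero(m); print(len(xs))
c=(xs.mean()+int(u0)-16,ys.mean()+int(v0)-16); p=onz(k,*c,.038); d=p[:2]-HUB
print(c,p,np.hypot(*d),"tick3",np.degrees(np.arctan2(d[1],d[0]))%360,"empty world",np.degrees(np.arctan2(d[1],d[0]))%360-216)
# pointer direction again: lamp/pointer from top0
from m import a,b
a1=a["frame"]; h=cv2.cvtColor(a1,cv2.COLOR_RGB2HSV)
t=read_camera("top"); H,S,V=[x.astype(int) for x in cv2.split(cv2.cvtColor(t["frame"],cv2.COLOR_RGB2HSV))]
n,l,s,ce=cv2.connectedComponentsWithStats((((H<6)|(H>172))&(S>120)&(V>60)).astype(np.uint8))
for i in range(1,n):
    p=onz(t,*ce[i],.024); d=p[:2]-HUB; print("red",s[i],p,np.hypot(*d),np.degrees(np.arctan2(d[1],d[0])))
sweep(224.5,240.5,.127,-.014,9,.068)
E
```

```text
360
(np.float64(276.31944444444446), np.float64(103.4)) [0.40532253 0.1308625  0.038     ] 0.14621342399999324 tick3 188.31215297398384 empty world -27.687847026016158
red [197 140   2   6  10] [0.72220591 0.13053538 0.024     ] 0.17353848419731452 -7.104993657704109
red [147 175   1   1   1] [0.6328446  0.26902874 0.024     ] 0.14338393848035536 54.705338040494084
red [148 177   1   1   1] [0.62722563 0.26617089 0.024     ] 0.13783610374452318 55.925428013049576
red [154 183   2   1   2] [0.61025859 0.24802911 0.024     ] 0.11336969768286789 57.89159105277762
red [160 182   1   1   1] [0.61278085 0.2329933  0.024     ] 0.10247609462038214 52.21943726080179
[[-0.1, -0.1, 0.4, -2.0, 0], [0.0, -0.1, 0.4, -2.0, 0], [0.0, 0.0, 0.4, -1.0, 0], [0.0, 0.0, 0.4, -2.0, 0], [0.0, -0.1, 0.4, -2.0, 0], [0.0, 0.0, 0.4, -2.0, 0], [0.0, 0.0, 0.4, -1.0, 0], [0.0, -0.1, 0.4, -2.0, 0], [0.0, 0.0, 0.4, -2.0, 0]]
end [0.4755 0.0484 0.0684] 60.48121076608405
```

Call:
drive_tool --pt "0 0 0.2 -1.0 0" --pt "0.0 -0.1 0.4 -2.0 0" --pt "0.0 0.0 0.4 -1.0 0" --pt "0.0 0.0 0.4 -2.0 0" --pt "0.0 -0.1 0.4 -2.0 0" --pt "0.0 0.0 0.4 -2.0 0" --pt "0.0 0.0 0.4 -1.0 0" --pt "0.0 -0.1 0.4 -2.0 0" --pt "0.0 0.0 0.3 -2.0 0" --pt "0.0 0.0 0.2 -1.0 0"

```text
time: 22.6
eef_pos: [0.4753, 0.0493, 0.0671]
tcp_rot: [0.18, 0.684, -0.18, 0.684]
contact_force: [-0.3, -0.1, 0.6]
opening: 0.001
```

Call:
drive_tool --pt "0 0 0.1 0 0" --pt "0 0 0 0 0" --pt "0 0 0 0 0"

```text
time: 22.9
eef_pos: [0.4765, 0.0491, 0.0674]
tcp_rot: [0.18, 0.683, -0.18, 0.684]
contact_force: [0.5, -0.6, -0.1]
opening: -0.002
```

```bash
cat >> p.py <<'E'
def ticks(k):
    H,S,V=[x.astype(int) for x in cv2.split(cv2.cvtColor(k["frame"],cv2.COLOR_RGB2HSV))]
    def go(m,lab,mx):
        n,l,s,ce=cv2.connectedComponentsWithStats(m.astype(np.uint8))
        for i in range(1,n):
            d=onz(k,*ce[i],.038)[:2]-HUB; r=np.hypot(*d)
            if 8<s[i,4]<mx and .13<r<.165: print(lab,s[i],"r",r.round(4),"ang",np.degrees(np.arctan2(d[1],d[0])).round(1)%360)
    go((k["frame"].min(2)>150),"white",900); go(((H<6)|(H>172))&(S>140)&(V>60),"red",900)
E
python3 - <<'E'
from p import *
arm(); k=shot("wrist","w9.png"); ticks(k)
d=readout.get_state()["eef_pos"][:2]-HUB; r=np.hypot(*d);t=np.degrees(np.arctan2(d[1],d[0]))%360; print(r,t,"partition about",t+np.degrees(np.arcsin(.014/r)))
E
```

```text
t 22.9 tcp [0.4765 0.0491 0.0674] psi 60.5 op -0.002 F [ 0.46 -0.59 -0.11] q [-0.11  0.06  2.17  0.    0.91 -1.16]
white [255 334   4   5  11] r 0.1498 ang 270.4
0.12644210451948765 234.4480018782462 partition about 240.80497449111377
```

Call:
drive_tool --pt "0 0 0.2 -1 0" --pt "0 0 0.2 -1 0" --pt "0 0 0.2 -1 0" --pt "0 0 0.2 -1 0" --pt "0 0 0.1 0 0" --pt "0 0 0 0 0" --pt "0 0 0 0 0"

```text
time: 23.65
eef_pos: [0.4845, 0.0449, 0.0674]
tcp_rot: [0.156, 0.689, -0.156, 0.69]
contact_force: [0.2, 0.1, -0.4]
opening: -0.001
```

Call:
drive_tool --pt "0 0 -0.4 0 0" --pt "-0.5 0 -0.3 0 0" --pt "-2.5 0 0 0 0" --pt "-4 0 0 0 0" --pt "-4 0 0 0 0" --pt "-4 0 0 0 0" --pt "-1 0 0 0 0" --pt "0 0 0 0 0"

```text
time: 24.45
eef_pos: [0.479, 0.0479, 0.2301]
tcp_rot: [0.156, 0.688, -0.156, 0.692]
contact_force: [-0.9, -0.2, -0.4]
opening: -0.001
```

```bash
python3 - <<'E'
from p import *
arm(); k=shot("wrist","w10.png"); ticks(k); a=shot("scene","s10.png"); ticks(a); 
cv2.imwrite("pics/x10.png",np.hstack([cv2.resize(k["frame"],(400,300)),cv2.resize(a["frame"][140:350,100:380],(400,300))])[:,:,::-1])
E
```

```text
t 24.45 tcp [0.479  0.0479 0.2301] psi 64.5 op -0.001 F [-0.94 -0.2  -0.42] q [-0.11 -0.15  2.04 -0.    1.25 -1.24]
white [495 121  17  55 675] r 0.1568 ang 79.5
white [376 293   6   4  10] r 0.158 ang 346.1
red [179 215   5   5  10] r 0.159 ang 355.3
```

View pics/x10.png

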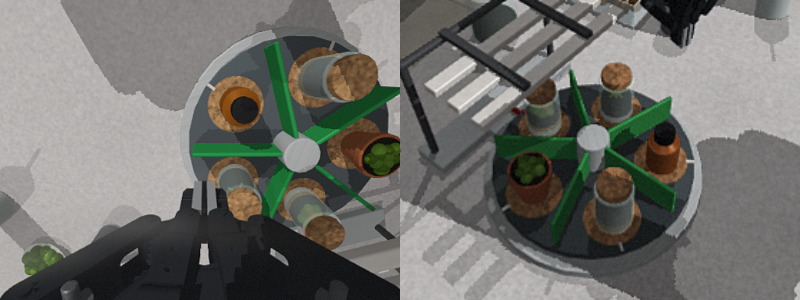

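The views show everything upright. White ticks are at (687,160), (622,243) and (495,208) in the scene crop and (218,79) in the wrist half, and the red pointer is at (517,110). I'll compute the exact angle from the ticks.

```bash
python3 - <<'E'
from p import *
k=read_camera("wrist"); a=read_camera("scene")
def loc(c,u,v,w,nm,hub,bay):
    g=c["frame"][int(v)-w:int(v)+w+1,int(u)-w:int(u)+w+1].astype(float).min(2); med=np.median(g)
    m=g>med+.5*(g.max()-med); n,l,s,ce=cv2.connectedComponentsWithStats(m.astype(np.uint8))
    for i in range(1,n):
        p=onz(c,ce[i][0]+int(u)-w,ce[i][1]+int(v)-w,.038); d=p[:2]-hub
        if s[i,4]>3 and .135<np.hypot(*d)<.152: print(nm,s[i,4],np.hypot(*d).round(4),"empty ->",((np.degrees(np.arctan2(d[1],d[0]))-72*bay+180)%360-180).round(2))
for hub in (HUB,):
    loc(k,218*1.28,79*1.28,9,"wrist drop b3",hub,3)
    loc(a,301,252,7,"scene drop b3",hub,3); loc(a,255.4,310,7,"scene b2",hub,2); loc(a,166.5,285.6,7,"scene b1",hub,1)
c=a["frame"][205:235,165:200]; H,S,V=[x.astype(int) for x in cv2.split(cv2.cvtColor(c,cv2.COLOR_RGB2HSV))]
n,l,s,ce=cv2.connectedComponentsWithStats((((H<8)|(H>170))&(S>110)).astype(np.uint8))
for i in range(1,n):
    q=ce[i]+[165,205]
    for z in(.024,.038):
        d=onz(a,*q,z)[:2]-HUB; print("red",q,s[i,4],z,np.hypot(*d).round(4),np.degrees(np.arctan2(d[1],d[0])).round(2))
# hub check
print(proj(a,[*HUB,.093]),proj(k,[*HUB,.093]))
cv2.imwrite("pics/x11.png",np.hstack([cv2.resize(a["frame"][195:245,160:220],(400,333),interpolation=cv2.INTER_CUBIC),cv2.resize(read_camera("top")["frame"][120:245,120:270],(400,333),interpolation=cv2.INTER_CUBIC)])[:,:,::-1])
E
```

```text
wrist drop b3 92 0.1509 empty -> -13.01
scene drop b3 59 0.1485 empty -> -6.31
scene b2 12 0.1416 empty -> -8.32
red [182.24137931 217.37931034] 29 0.024 0.1646 -7.74
red [182.24137931 217.37931034] 29 0.038 0.1554 -5.16
[236.01375631 235.39023225] [388.966177   201.70875318]
```

View pics/x11.png

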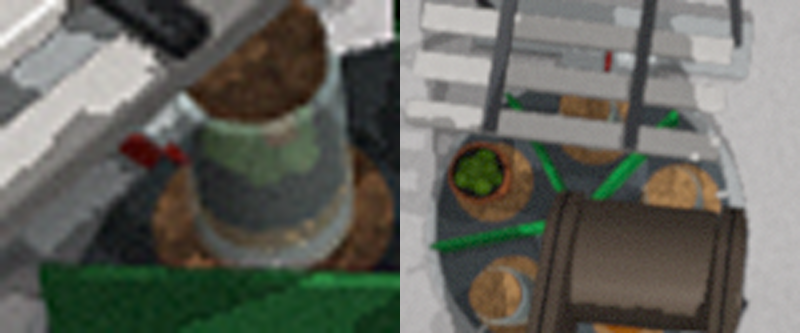

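In the left crop the pointer (140,150) and the empty bay's red tick (178,153) are both visible and close to aligned. I'll compute each separately.

```bash
python3 - <<'E'
from p import *
a=read_camera("scene"); c=a["frame"][205:232,170:200]; H,S,V=[x.astype(int) for x in cv2.split(cv2.cvtColor(c,cv2.COLOR_RGB2HSV))]
m=((H<8)|(H>170))&(S>110); ys,xs=np.nonzero(m); 
for sel,z,nm in((xs+170<=183.5,.024,"pointer"),(xs+170>=185,.038,"tick")):
    u,v=xs[sel].mean()+170,ys[sel].mean()+205; p=onz(a,u,v,z); d=p[:2]-HUB
    print(nm,sel.sum(),(u,v),p.round(4),np.hypot(*d).round(4),np.degrees(np.arctan2(d[1],d[0])).round(2))
for y in range(m.shape[0]):
    if m[y].any(): print(y+205,"".join("#" if q else "." for q in m[y]))
# pred px: tick at several angles
for t in(-11,-9,-7,-5,-3): print(t,proj(a,[*pt(t,.1435,0),.038]).round(1),proj(a,[*pt(t,.160,0),.024]).round(1),proj(a,[*pt(t,.17,0),.024]).round(1))
k=cv2.imread("pics/w10.png")
E
```

```text
pointer 19 (np.float64(180.8421052631579), np.float64(217.26315789473685)) [0.7161 0.1312 0.024 ] 0.1674 -7.13
tick 7 (np.float64(186.0), np.float64(218.0)) [0.6963 0.1351 0.038 ] 0.1473 -6.59
215 ..........#...................
216 .........####.................
217 ........#########.............
218 .........#####.###............
219 ...........###..##............
-11 [190.7 215.9] [186.5 216. ] [183.6 213.8]
-9 [189.1 217.2] [184.7 217.4] [181.8 215.3]
-7 [187.5 218.5] [183.  218.9] [179.9 216.8]
-5 [186.  219.9] [181.3 220.4] [178.1 218.4]
-3 [184.6 221.3] [179.7 222. ] [176.4 220.1]
```

The pointer is at −7.1°. The tick reads −6.6° in the image and −7.0° from the push geometry, so the error is about 1.3 mm at most against a 9 mm tolerance. The arm is raised and clear, so I'm handing in.

```bash
python3 -c "
from p import *
arm(); print(sign_off())"
```

```text
t 24.75 tcp [0.4768 0.048  0.2252] psi 64.5 op -0.0 F [-0.02 -0.71  0.84] q [-0.11 -0.15  2.05  0.    1.25 -1.24]
the job is handed in; nothing more can be done
None
```

I turned the empty bay out from under the lamp, stood the new jar on its cork disc, and pushed the carousel back until the red tick met the pointer. The job was handed in at 24.75 s, and no verdict came back.

**Last checks**
- **Jar:** after release its cork top was about 1–2 mm from the bay centre. After the turn I only judged it by eye in the pictures, where it stood upright on its disc.
- **Tick:** the scene camera put it at −6.6° and the pointer at −7.1°, about 1.3 mm apart. The push geometry gave −7.0°.
- **Other things:** the four on the turntable looked upright and in their bays, and the arm was raised clear.

**Readings that disagreed**
- The wrist-camera reading of the dropper bay's white tick implied −13°, but its radius was 7 mm too large. I took it as a bad blob and discarded it.
- The scene camera's white-tick readings gave −6.3° and −8.3°.
- The three cameras' first positions for the jar differed by up to about 9 mm. I used a middle value and the grasp held.

**One mistake:** while gripping the jar on the table I sent a 5 mm downward move by accident. It gave 53 N at the wrist, below the 120 N limit, and the grip and jar showed no change afterwards.

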